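Rake a heaped pumpkin sample into one layer

TASK

Pick up the small blue-handled rake by its handle and rake the two orange pumpkin cubes that sit on top of the heap off it, towards the bare end of their tray, to spread the sample into one even layer: both cubes must end down on the tray floor, not stacked or leaning. Touch the cubes only with the rake, then stand the rake back on the bench on its tines and foot, clear of the tray.

Things in the scene. Friction and masses are not known exactly. Their poses are not given: they have to be found in the camera images.
- rake: Rake, 160 g. Level handle along its x: blue bar 16 mm wide and high, clear from x -75 to +75 mm. Origin at the grip: bar's centre line, near the centre of mass. Head at x = +85 mm: 96 mm wide along y, six downward tines 6 mm thick, 12 mm gaps, tips 70 mm below the origin. A leg at x = -86 mm, foot 34 mm wide, reaches as low, so it stands by itself, origin 70 mm above the bench.
- tray: Aluminium tray of orange cubes, fixed. 200 mm along x, 132 along y; walls 25 mm high, 4 thick; floor 4 thick. Origin: centre of its underside, at bench level. Heap at its +x end (away from robot): three loose orange 28 mm cubes in a row along y at x = 72 mm, tops 32 mm above the bench, two more on them; the -x part is bare. A like tray of dark red cubes is a bystander.
- cube_left: The left (tray +y side) one of the two orange cubes on top of the heap. 28 mm cube, about 20 g, firm; origin at its centre. It starts on the lower cubes, centre 46 mm and top 60 mm above the bench; on the tray floor its centre is at 18 mm. Tines dragged 36 to 42 mm above the bench clear tray and lower cubes but catch this one.
- cube_right: The right (tray -y side) one of the two orange cubes on top of the heap. 28 mm cube, about 20 g, firm; origin at its centre. It starts on the lower cubes, centre 46 mm and top 60 mm above the bench; on the tray floor its centre is at 18 mm. Tines dragged 36 to 42 mm above the bench clear tray and lower cubes but catch this one.
There are look-alikes about, which are no part of the job. Leave any purple look-alike of the cube_left alone.

How it is judged:
By the outcome, as a careful person would: the job done as asked, in the order asked, and still so for the second after the job is handed in, with the robot touching nothing.
It also fails if it takes over 48 s, if anything falls off the work surface, if the arm or the gripper's body presses on something with over 40 N, if the wrist force passes 120 N, or if a joint passes its speed limit or range.

ROBOT

A 6-joint arm with a two-finger parallel gripper is mounted at the origin on the work surface. World frame = base frame: x ahead of the robot, y to its left, z up, the work surface at z = 0. Lengths are in m, angles in rad, forces in N, time in s.
With the tool pointing down it reaches from about 0.375 to 0.825 m from the base axis. Payload 5.5 kg.
Tool frame: the origin (TCP) lies between the finger pads; the fingertips stand manip.tcp_to_tips ahead of it and the grasp point (between the pads) lies 11 mm behind it (manip.tcp_to_tips is the distance from the TCP to the fingertips, in m); z points along the fingers, y is the line along which they close (so a half turn about z gives the same grasp; the last joint's range is limited). The gripper opens to 85 mm and grips with 20 to 120 N. Pads are 22 mm wide; open, the fingers measure 114 mm over their backs; the gripper's body (76 mm by 85 mm) begins 54 mm behind the grasp point. The pads swing forward as they close: fully open they stand 13 mm farther back than shut.
Start: joints at [-1.203, 0.314, -0.047, 1.21, 0, 1.571], TCP at [0.216, -0.56, 0.239] pointing down, gripper open.
Joint ranges: [-2.67, 2.67], [-0.69, 1.73], [-1.03, 1.25], [-2.08, 2.16], [-1.42, 1.45], [-3.14, 3.14]. Speed limits (rad/s): [2.39, 2.39, 3.01, 3.14, 3.14, 3.14].

INTERFACE

Orientations are given as a rotation vector (axis times angle).
In Python, from workcell import status, optics, manip, spotter gives the robot as it stands. The module is installed in compiled form; this text tells all that it offers.
- The arm moves only by the tool send_rows, never from a script. Its argument "series" is a list of rows, each an object of numbers: "x", "y", "z": the shift along the world's x, y, z in mm; "ax", "ay", "az": the turn, a rotation vector about the world's x, y, z in rad; "fingers": the finger opening in mm, from 0 to 85.4. In form: [{"x": .., "y": .., "z": .., "ax": .., "ay": .., "az": .., "fingers": ..}, ...]. A call has 1 to 10 rows; each row shifts and turns the commanded pose from where the row before left it; what a row does not reach is not made up. A row lasts 1/10 s, in which the tool goes at most 50 mm and 8.59 degrees, less where a joint would pass 70% of its speed; a pose out of reach is approached as far as the arm can. A call is refused whole if a number of a shift passes 50 or a number of a turn 0.15, either way. A call with a gripper value outside its range is refused whole. The fingers move at their own pace and stop on an object; "newtons" is the grip in N (left out, the last holds). Time passes only in rows, so rows that do not move let the fingers close. It gives the time, the measured TCP pose, the force, the opening and the grip force at its end, in the units of the state.
- status.sense(): the state, without advancing time (a new reading comes with each control period).
- optics.grab_frame(name): name is "scene" or "top" or "wrist"; returns the picture (384x512x3 uint8, blue, green, red); there is no depth.
- optics.get_calibration(name): a dict with "camera_matrix" (3x3 intrinsics, pixels), "distortion" ([k1, k2, p1, p2, k3] as OpenCV has them; the pictures are not rectified), "rvec" (rotation vector, rad) and "tvec" (3), from world to camera coordinates, as OpenCV has them; the wrist camera has in their place "tool_from_camera" (4x4, takes a point from camera to tool coordinates, whose origin is the TCP and whose axes are the flange's). Camera axes: x right, y down, z forward; pixel columns grow to the right and rows downward; lengths in m; the calibration is good to about 2 mm. A picture is of the moment at which its call begins: read the wrist's pose just before it. get_calibration takes no time and is no camera call.
- manip.hand_in(): hands the job in; it is judged then, once.
Trained networks look in the newest picture that a camera, given by its name, has taken for a name from the list of things; names that differ only in an ending like _2 or _b are one class to them, and where a whole thing is asked for, a point or a joint stands for the part that bears it (a point fixed in the world has none). Each returns a list of dicts, best first, with "p" (0 to 1); they miss things now and then, are a little off and sometimes report something else, mostly with a low value. They report only what shows in the picture. A call takes as long as a camera call. They do not tell look-alikes from the thing itself.
- spotter.silhouettes(camera, thing): "pixels" (384x512 bool, what is visible of it) and "bbox" ([centre column, centre row, width, height] in pixels, round what is visible of it).
- spotter.landmark_of(camera, thing): "xy" ([column, row] in pixels: a listed point, or the origin of a listed thing).
The state is a dict: "t": time; "q": joint angles; "joint_velocities": joint speeds; "effort": joint torques, N m; "ee_pos": TCP position; "ee_rot": TCP orientation; "wrist_force": force on the tool from outside, world axes, zero at the start; "wrist_torque": the same for the moment, N m; "opening": opening from 0.0 (shut) to 1.0 (fully open); "grip_force": force on a finger pad.
Only numpy, scipy, OpenCV 4.12 (cv2) and the standard library are available. Lean on these libraries where they do the work, as an engineer would, in place of code of your own. Each camera call takes 0.05 s, during which the arm holds its last target. There are 200 camera calls.

## Working session

There is one attempt and no reset: what is moved stays moved. The work goes in short steps, Python scripts to look and compute and a tool call to move; the robot and the scene stay as the last step left them, time stands still between calls to the robot, and variables do not carry over. Pictures are saved under pics/ and viewed, at most 10 in all, crops included, and the job is handed in when it is done.

Besides the shell and the picture viewer there is one more tool, called after "Call:" as name(argument=value, ...) on one line, values as JSON. send_rows: Moves the arm, as the interface text tells. Its arguments: {"type":"object","properties":{"series":{"type":"array"},"newtons":{"type":"number"}},"required":["series"]}

```bash
mkdir -p pics; cat > h.py <<'E'
import numpy as np, cv2
from workcell import status, optics, manip, spotter
def cal(n):
    c=optics.get_calibration(n); K=np.array(c["camera_matrix"]);D=np.array(c["distortion"])
    if n=="wrist":
        s=status.sense(); T=np.array(c["tool_from_camera"]); R=cv2.Rodrigues(np.array(s["ee_rot"],float))[0]
        W=np.eye(4);W[:3,:3]=R;W[:3,3]=s["ee_pos"]; M=W@T; return K,D,M[:3,:3],M[:3,3]
    R=cv2.Rodrigues(np.array(c["rvec"],float))[0]; t=np.array(c["tvec"],float).ravel()
    return K,D,R.T,-R.T@t
def back(n,uv,z):
    K,D,R,o=cal(n); p=cv2.undistortPoints(np.array(uv,float).reshape(-1,1,2),K,D).reshape(-1,2)
    d=np.c_[p,np.ones(len(p))]@R.T; return o+d*((z-o[2])/d[:,2])[:,None]
E
python3 - <<'E'
from h import *
s=status.sense(); print(s, manip.tcp_to_tips)
a=optics.grab_frame("scene");b=optics.grab_frame("top")
cv2.imwrite("pics/s.png",a);cv2.imwrite("pics/t.png",b)
for c in("scene","top"):
  print(c, cal(c)[3])
  for th in("rake","tray","cube_left","cube_right"):
    for d in spotter.landmark_of(c,th)[:5]: print(th,np.round(d["xy"],1),round(d["p"],2), np.round(back(c,d["xy"],{"rake":.07,"tray":0}.get(th,.046)),3))
    for d in spotter.silhouettes(c,th)[:5]: print("  sil",np.round(d["bbox"]),round(d["p"],2))
E
```

```text
{'t': 0.0, 'q': array([-1.20296607e+00,  3.14238265e-01, -4.80934853e-02,  1.21019173e+00,
       -2.56536593e-06,  1.57078411e+00]), 'joint_velocities': array([ 0.0003669 , -0.00065357, -0.00092904,  0.00072381, -0.00099322,
       -0.002298  ]), 'effort': array([-3.33629956e-03, -5.39578700e+01,  3.39758635e+01,  1.88239070e-02,
       -1.83481402e-04, -9.48198874e-06]), 'ee_pos': array([ 0.2155491 , -0.55933386,  0.2384209 ]), 'ee_rot': array([-3.08693794e+00, -5.74243074e-01,  4.99830315e-04]), 'wrist_force': array([0.13867154, 0.3708574 , 0.46513525]), 'wrist_torque': array([-0.01176798, -0.03408355, -0.00118021]), 'grip_force': 0.0, 'opening': 1.0027229320861595} 0.008
scene [ 1.06431142 -0.40656187  0.75421806]
rake [246.9 182.1] 0.93 [[0.537 0.015 0.07 ]]
  sil [257. 201.  74.  78.] 0.57
tray [125.7 272.8] 0.59 [[ 0.52  -0.292  0.   ]]
  sil [125. 274. 104. 104.] 0.97
cube_left [207.1 261.5] 0.75 [[ 0.633 -0.166  0.046]]
cube_left [146.8 277.7] 0.59 [[ 0.589 -0.274  0.046]]
  sil [207. 261.  14.  19.] 0.72
  sil [147. 278.  21.  23.] 0.57
cube_right [126.5 288.8] 0.54 [[ 0.585 -0.315  0.046]]
cube_right [122.8 272.2] 0.35 [[ 0.548 -0.302  0.046]]
  sil [127. 289.  14.  21.] 0.7
  sil [149. 279.  19.  25.] 0.36
top [0.51978302 0.02023582 1.05952438]
rake [257.6 203.4] 0.86 [[0.55  0.013 0.07 ]]
  sil [258. 205.  41.  82.] 0.65
tray [382.9 220.6] 0.96 [[ 0.514 -0.289  0.   ]]
  sil [387. 222.  64.  87.] 0.95
cube_left [328.9 178.7] 0.55 [[ 0.61  -0.152  0.046]]
cube_left [383.4 187.7] 0.51 [[ 0.59  -0.278  0.046]]
  sil [382. 185.  18.  16.] 0.53
  sil [332. 179.  15.  12.] 0.5
cube_right [399.  192.3] 0.72 [[ 0.579 -0.313  0.046]]
  sil [399. 190.  18.  15.] 0.51
```

View pics/t.png

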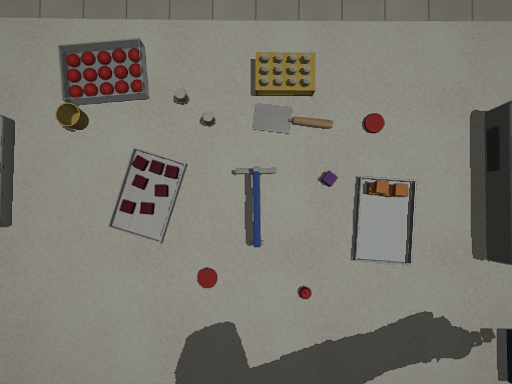

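View pics/s.png

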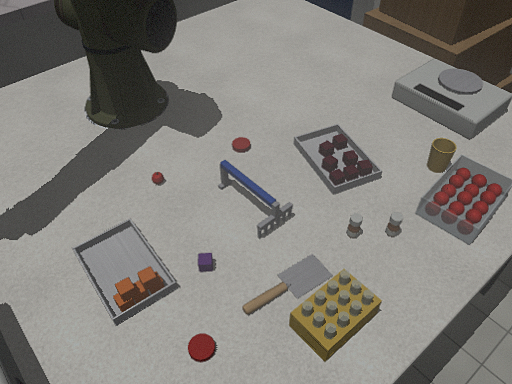

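The top view shows orange cubes on the heap at about (382,187) and (400,190). The purple look-alike is at (329,178) and the dark red cubes are in the tray at (148,195). The blue rake runs from its head at (255,170) to (257,245). The trowel at (292,118) is the other long tool, and I'm not using it. I'll take the blue rake and the orange cubes.

```bash
python3 - <<'E'
from h import *
for c in("top","scene"):
  im=optics.grab_frame(c); hsv=cv2.cvtColor(im,cv2.COLOR_BGR2HSV)
  m=cv2.inRange(hsv,(105,120,50),(125,255,255)); n,l,st,_=cv2.connectedComponentsWithStats(m); k=1+np.argmax(st[1:,4])
  v,u=np.where(l==k); P=back(c,np.c_[u,v],.078 if c=="top" else .074); print(c,"bar",st[k])
  x,y=P[:,0],P[:,1]; f=np.polyfit(x,y,1); print(" x",np.percentile(x,[0.5,99.5]).round(4),"yaw",np.degrees(np.arctan(f[0])).round(2),"mid",((x.min()+x.max())/2).round(4),np.polyval(f,(x.min()+x.max())/2).round(4))
  d=spotter.silhouettes(c,"tray")
  if d:
    mm=d[0]["pixels"].astype(np.uint8); cs=max(cv2.findContours(mm,0,2)[0],key=cv2.contourArea).reshape(-1,2)
    P=back(c,cs,.025)[:,:2].astype(np.float32); (cx,cy),wh,a=cv2.minAreaRect(P); print(" tray top rim",cx,cy,wh,a)
  m=cv2.inRange(hsv,(5,150,60),(16,255,255)); v,u=np.where(m); print(" orange",u.min(),u.max(),v.min(),v.max())
t=optics.grab_frame("top")[150:280,220:430]; cv2.imwrite("pics/c.png",cv2.resize(t,None,fx=3.8,fy=3.8,interpolation=2))
E
```

```text
top bar [253 172   7  75 440]
 x [0.4547 0.6203] yaw 1.57 mid 0.5375 0.0161
 tray top rim 0.5164517760276794 -0.286350280046463 (0.13860279321670532, 0.19872945547103882) 85.60299682617188
 orange 368 407 181 196
scene bar [221 160  55  42 222]
 x [0.4527 0.6177] yaw 1.42 mid 0.5355 0.0163
 tray top rim 0.5217519402503967 -0.2917308807373047 (0.13465310633182526, 0.2175809144973755) 86.15074157714844
 orange 114 475 194 311
```

View pics/c.png

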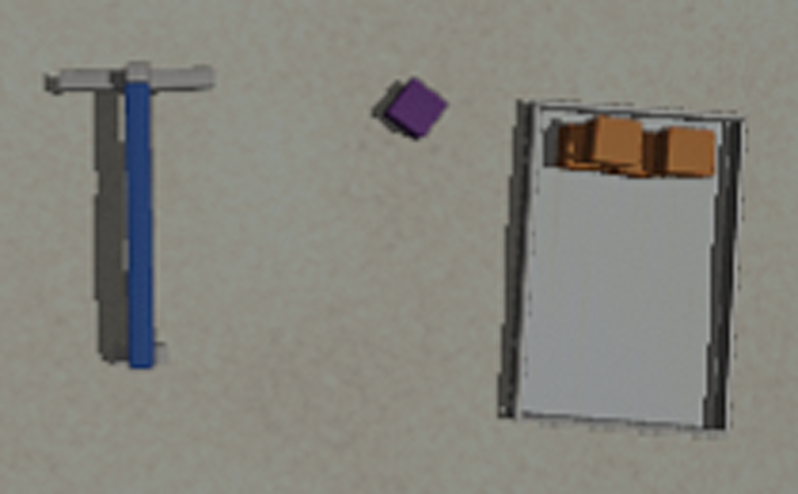

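The crop confirms both targets. The rake origin is about (0.537, 0.016) with yaw +1.5°, and the tray is at about (0.517, -0.289) with yaw -4°. I'm setting out now.

Call:
send_rows(series=[{"x": 10, "y": 18, "az": -0.02}, {"x": 20, "y": 36, "az": -0.02}, {"x": 20, "y": 36, "az": -0.02}, {"x": 20, "y": 36, "az": -0.02}])

```text
invalid input
```

```bash
python3 -c "
from h import *
s=status.sense();print(s['q'],s['ee_pos'],s['ee_rot'])"
```

```text
[-1.20299996e+00  3.13485581e-01 -4.70867977e-02  1.21021293e+00
 -5.33525525e-05  1.57082019e+00] [ 0.21571908 -0.5598771   0.23931394] [ 3.08860676e+00  5.74441719e-01 -7.92260378e-05]
```

Call:
send_rows(series=[{"x": 10, "y": 18, "z": 0, "ax": 0, "ay": 0, "az": -0.02, "fingers": 85}, {"x": 20, "y": 36, "z": 0, "ax": 0, "ay": 0, "az": -0.02, "fingers": 85}, {"x": 20, "y": 36, "z": 0, "ax": 0, "ay": 0, "az": -0.02, "fingers": 85}, {"x": 20, "y": 36, "z": 0, "ax": 0, "ay": 0, "az": -0.02, "fingers": 85}])

```text
t: 1.55
ee_pos: [0.2861, -0.4326, 0.2392]
ee_rot: [-3.109, -0.448, -0.0]
wrist_force: [0.0, 0.2, 1.3]
opening: 0.994
grip_force: 0.0
```

```bash
python3 -c "
from h import *
s=status.sense();print(s['t'],s['q'],s['ee_pos'],s['ee_rot'])"
```

```text
1.55 [-9.86630507e-01  1.60840662e-01 -2.42675956e-01  1.16725771e+00
  1.73928758e-04  1.86891079e+00] [ 0.28609781 -0.43263307  0.2392221 ] [-3.10946082e+00 -4.47790301e-01 -2.61802257e-04]
```

Call:
send_rows(series=[{"x": 12.5, "y": 22.5, "z": -2, "ax": 0, "ay": 0, "az": 0.144, "fingers": 85}, {"x": 12.5, "y": 22.5, "z": -2, "ax": 0, "ay": 0, "az": 0.144, "fingers": 85}, {"x": 12.5, "y": 22.5, "z": -2, "ax": 0, "ay": 0, "az": 0.144, "fingers": 85}, {"x": 12.5, "y": 22.5, "z": -2, "ax": 0, "ay": 0, "az": 0.144, "fingers": 85}, {"x": 12.5, "y": 22.5, "z": -2, "ax": 0, "ay": 0, "az": 0.144, "fingers": 85}, {"x": 12.5, "y": 22.5, "z": -2, "ax": 0, "ay": 0, "az": 0.144, "fingers": 85}, {"x": 12.5, "y": 22.5, "z": -2, "ax": 0, "ay": 0, "az": 0.144, "fingers": 85}, {"x": 12.5, "y": 22.5, "z": -2, "ax": 0, "ay": 0, "az": 0.144, "fingers": 85}, {"x": 12.5, "y": 22.5, "z": -2, "ax": 0, "ay": 0, "az": 0.144, "fingers": 85}, {"x": 12.5, "y": 22.5, "z": -2, "ax": 0, "ay": 0, "az": 0.144, "fingers": 85}])

```text
t: 2.55
ee_pos: [0.4112, -0.2079, 0.2194]
ee_rot: [2.033, 2.394, 0.0]
wrist_force: [-0.1, -0.2, -0.1]
opening: 0.996
grip_force: 0.0
```

Call:
send_rows(series=[{"x": 12.5, "y": 22.5, "z": -2, "ax": 0, "ay": 0, "az": 0.144, "fingers": 85}, {"x": 12.5, "y": 22.5, "z": -2, "ax": 0, "ay": 0, "az": 0.144, "fingers": 85}, {"x": 12.5, "y": 22.5, "z": -2, "ax": 0, "ay": 0, "az": 0.144, "fingers": 85}, {"x": 12.5, "y": 22.5, "z": -2, "ax": 0, "ay": 0, "az": 0.144, "fingers": 85}, {"x": 12.5, "y": 22.5, "z": -2, "ax": 0, "ay": 0, "az": 0.144, "fingers": 85}, {"x": 12.5, "y": 22.5, "z": -2, "ax": 0, "ay": 0, "az": 0.144, "fingers": 85}, {"x": 12.5, "y": 22.5, "z": -2, "ax": 0, "ay": 0, "az": 0.144, "fingers": 85}, {"x": 12.5, "y": 22.5, "z": -2, "ax": 0, "ay": 0, "az": 0.144, "fingers": 85}, {"x": 12.5, "y": 22.5, "z": -2, "ax": 0, "ay": 0, "az": 0.144, "fingers": 85}, {"x": 12.5, "y": 22.5, "z": -2, "ax": 0, "ay": 0, "az": 0.144, "fingers": 85}])

```text
t: 3.55
ee_pos: [0.5362, 0.0171, 0.1993]
ee_rot: [-0.051, 3.141, -0.0]
wrist_force: [1.0, 0.3, 1.0]
opening: 0.991
grip_force: 0.0
```

Call:
send_rows(series=[{"x": 0, "y": 0, "z": 0, "ax": 0, "ay": 0, "az": 0, "fingers": 85}, {"x": 0, "y": 0, "z": 0, "ax": 0, "ay": 0, "az": 0, "fingers": 85}])

```text
t: 3.75
ee_pos: [0.5356, 0.0164, 0.1991]
ee_rot: [0.041, -3.141, 0.001]
wrist_force: [0.1, 0.4, 0.0]
opening: 0.993
grip_force: 0.0
```

```bash
python3 - <<'E'
from h import *
s=status.sense();print(s['q'].round(3),s['ee_pos'],s['ee_rot']); R=cv2.Rodrigues(s['ee_rot'])[0]; print("tool y deg",np.degrees(np.arctan2(R[1,1],R[0,1])), R[:,2])
im=optics.grab_frame("wrist"); cv2.imwrite("pics/w.png",im)
hsv=cv2.cvtColor(im,cv2.COLOR_BGR2HSV);m=cv2.inRange(hsv,(105,120,40),(125,255,255));v,u=np.where(m)
P=back("wrist",np.c_[u,v],.078);x,y=P[:,0],P[:,1]
f=np.polyfit(x,y,1);print(x.min(),x.max(),np.degrees(np.arctan(f[0])),np.polyval(f,.537))
for d in spotter.landmark_of("wrist","rake"):print(d["p"],back("wrist",d["xy"],.07))
E
```

```text
[ 0.031  0.214 -0.271  1.087 -0.     0.005] [0.53560468 0.01639204 0.19910797] [ 4.05799146e-02 -3.14077102e+00  5.95950617e-04]
tool y deg 91.48048864907473 [-5.54484243e-04 -3.86657293e-04 -9.99999772e-01]
0.45237948841965375 0.6185514289005749 1.2584391454152908 0.013154201647363424
0.92 [[0.54118432 0.01243706 0.07      ]]
```

View pics/w.png

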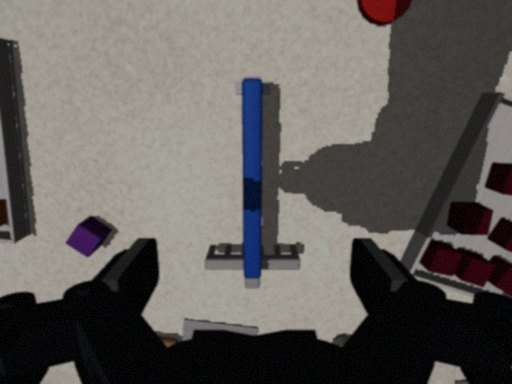

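Call:
send_rows(series=[{"x": 1, "y": -2, "z": -20, "ax": 0, "ay": 0, "az": 0, "fingers": 85}, {"x": 0, "y": 0, "z": -30, "ax": 0, "ay": 0, "az": 0, "fingers": 85}, {"x": 0, "y": 0, "z": -30, "ax": 0, "ay": 0, "az": 0, "fingers": 60}, {"x": 0, "y": 0, "z": -30, "ax": 0, "ay": 0, "az": 0, "fingers": 50}, {"x": 0, "y": 0, "z": -20, "ax": 0, "ay": 0, "az": 0, "fingers": 45}, {"x": 0, "y": 0, "z": -10, "ax": 0, "ay": 0, "az": 0, "fingers": 40}, {"x": 0, "y": 0, "z": 0, "ax": 0, "ay": 0, "az": 0, "fingers": 30}, {"x": 0, "y": 0, "z": 0, "ax": 0, "ay": 0, "az": 0, "fingers": 20}, {"x": 0, "y": 0, "z": 0, "ax": 0, "ay": 0, "az": 0, "fingers": 10}, {"x": 0, "y": 0, "z": 0, "ax": 0, "ay": 0, "az": 0, "fingers": 0}], newtons=60)

```text
t: 4.85
ee_pos: [0.5378, 0.0141, 0.0605]
ee_rot: [-0.041, 3.139, -0.0]
wrist_force: [0.4, 0.4, 2.4]
opening: 0.174
grip_force: 60.5
```

Call:
send_rows(series=[{"x": 0, "y": 0, "z": 0, "ax": 0, "ay": 0, "az": 0, "fingers": 0}, {"x": 0, "y": 0, "z": 0, "ax": 0, "ay": 0, "az": 0, "fingers": 0}, {"x": 0, "y": 0, "z": 0, "ax": 0, "ay": 0, "az": 0, "fingers": 0}], newtons=90)

```text
t: 5.15
ee_pos: [0.5378, 0.0142, 0.0606]
ee_rot: [-0.041, 3.139, -0.0]
wrist_force: [-1.0, -0.1, 6.5]
opening: 0.165
grip_force: 88.4
```

Call:
send_rows(series=[{"x": 0, "y": 0, "z": 10, "ax": 0, "ay": 0, "az": 0, "fingers": 0}, {"x": 0, "y": 0, "z": 20, "ax": 0, "ay": 0, "az": 0, "fingers": 0}, {"x": 0, "y": 0, "z": 25, "ax": 0, "ay": 0, "az": 0, "fingers": 0}, {"x": 0, "y": 0, "z": 25, "ax": 0, "ay": 0, "az": 0, "fingers": 0}, {"x": 0, "y": 0, "z": 15, "ax": 0, "ay": 0, "az": 0, "fingers": 0}, {"x": 2, "y": -10, "z": 0, "ax": 0, "ay": 0, "az": -0.01, "fingers": 0}, {"x": 2, "y": -20, "z": 0, "ax": 0, "ay": 0, "az": -0.01, "fingers": 0}, {"x": 2, "y": -25, "z": 0, "ax": 0, "ay": 0, "az": -0.01, "fingers": 0}, {"x": 2, "y": -25, "z": 0, "ax": 0, "ay": 0, "az": -0.01, "fingers": 0}, {"x": 0, "y": -25, "z": 0, "ax": 0, "ay": 0, "az": -0.01, "fingers": 0}])

```text
t: 6.15
ee_pos: [0.5441, -0.0923, 0.1532]
ee_rot: [-0.039, -3.14, 0.0]
wrist_force: [-0.8, -0.1, -1.8]
opening: 0.167
grip_force: 88.1
```

Call:
send_rows(series=[{"x": 0, "y": -25, "z": 0, "ax": 0, "ay": 0, "az": -0.01, "fingers": 0}, {"x": 0, "y": -25, "z": 0, "ax": 0, "ay": 0, "az": -0.01, "fingers": 0}, {"x": 0, "y": -25, "z": 0, "ax": 0, "ay": 0, "az": -0.01, "fingers": 0}, {"x": 0, "y": -25, "z": 0, "ax": 0, "ay": 0, "az": -0.01, "fingers": 0}, {"x": 0, "y": -25, "z": 0, "ax": 0, "ay": 0, "az": -0.008, "fingers": 0}, {"x": 0, "y": -25, "z": 0, "ax": 0, "ay": 0, "az": 0, "fingers": 0}, {"x": 0, "y": -25, "z": 0, "ax": 0, "ay": 0, "az": 0, "fingers": 0}, {"x": 0, "y": -20, "z": 0, "ax": 0, "ay": 0, "az": 0, "fingers": 0}, {"x": 0, "y": -7, "z": 0, "ax": 0, "ay": 0, "az": 0, "fingers": 0}, {"x": 0, "y": 0, "z": 0, "ax": 0, "ay": 0, "az": 0, "fingers": 0}])

```text
t: 7.15
ee_pos: [0.5443, -0.2936, 0.1536]
ee_rot: [-0.115, -3.139, -0.001]
wrist_force: [0.4, 0.5, -2.3]
opening: 0.169
grip_force: 88.2
```

```bash
python3 - <<'E'
from h import *
s=status.sense();print(s['q'].round(3),s['ee_pos'],s['ee_rot'],s['wrist_torque'])
a=optics.grab_frame("scene")[120:380,20:320];b=optics.grab_frame("top")[120:300,300:460]
cv2.imwrite("pics/d.png",np.hstack([cv2.resize(a,(450,390)),cv2.resize(b,(346,390))]))
im=optics.grab_frame("top")
hsv=cv2.cvtColor(im,cv2.COLOR_BGR2HSV)
m=cv2.inRange(hsv,(105,120,50),(125,255,255));v,u=np.where(m);z=s['ee_pos'][2]+.0095+.008;P=back("top",np.c_[u,v],z);print(P.min(0),P.max(0),np.polyfit(P[:,0],P[:,1],1))
for t in("cube_left","cube_right"):
  for d in spotter.landmark_of("top",t)[:3]:print(t,d["xy"],d["p"],back("top",d["xy"],.046))
E
```

```text
[-0.495  0.393 -0.134  1.045  0.    -0.421] [ 0.54426426 -0.29357586  0.15364349] [-1.15147847e-01 -3.13865900e+00 -9.64753652e-04] [0.02064178 0.06575994 0.01241773]
[ 0.46206997 -0.30269985  0.17114349] [ 0.6277802  -0.27726499  0.17114349] [-0.07036526 -0.25163529]
cube_left [330.1, 178.6] 0.59 [[ 0.60977081 -0.15475827  0.046     ]]
cube_left [377.8, 188.0] 0.58 [[ 0.58896228 -0.26470209  0.046     ]]
cube_right [396.7, 191.2] 0.48 [[ 0.58195873 -0.30806774  0.046     ]]
```

View pics/d.png

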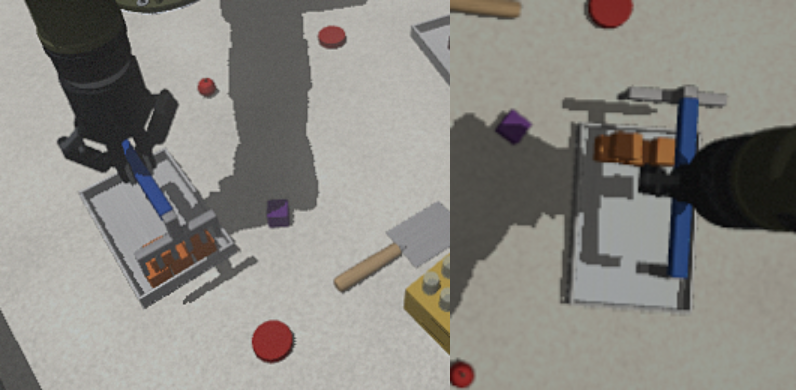

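Call:
send_rows(series=[{"x": 1, "y": 0, "z": -10, "ax": 0, "ay": 0, "az": 0, "fingers": 0}, {"x": 1, "y": 0, "z": -15, "ax": 0, "ay": 0, "az": 0, "fingers": 0}, {"x": 0, "y": 0, "z": -15, "ax": 0, "ay": 0, "az": 0, "fingers": 0}, {"x": 0, "y": 0, "z": -10, "ax": 0, "ay": 0, "az": 0, "fingers": 0}, {"x": 0, "y": 0, "z": -5, "ax": 0, "ay": 0, "az": 0, "fingers": 0}, {"x": 0, "y": 0, "z": 0, "ax": 0, "ay": 0, "az": 0, "fingers": 0}])

```text
t: 8.0
ee_pos: [0.5463, -0.2924, 0.0984]
ee_rot: [-0.112, -3.138, -0.001]
wrist_force: [0.1, 0.2, -2.1]
opening: 0.165
grip_force: 88.2
```

Call:
send_rows(series=[{"x": -4, "y": 0.3, "z": 0, "ax": 0, "ay": 0, "az": 0, "fingers": 0}, {"x": -8, "y": 0.6, "z": 0, "ax": 0, "ay": 0, "az": 0, "fingers": 0}, {"x": -8, "y": 0.6, "z": 0, "ax": 0, "ay": 0, "az": 0, "fingers": 0}, {"x": -8, "y": 0.6, "z": 0, "ax": 0, "ay": 0, "az": 0, "fingers": 0}, {"x": -8, "y": 0.6, "z": 0, "ax": 0, "ay": 0, "az": 0, "fingers": 0}, {"x": -8, "y": 0.6, "z": 0, "ax": 0, "ay": 0, "az": 0, "fingers": 0}, {"x": -8, "y": 0.6, "z": 0, "ax": 0, "ay": 0, "az": 0, "fingers": 0}, {"x": -8, "y": 0.6, "z": 0, "ax": 0, "ay": 0, "az": 0, "fingers": 0}, {"x": -8, "y": 0.6, "z": 0, "ax": 0, "ay": 0, "az": 0, "fingers": 0}])

```text
t: 8.9
ee_pos: [0.478, -0.2877, 0.0993]
ee_rot: [-0.113, -3.139, -0.0]
wrist_force: [-0.4, -0.4, -1.2]
opening: 0.173
grip_force: 88.1
```

Call:
send_rows(series=[{"x": -8, "y": 0.6, "z": 0, "ax": 0, "ay": 0, "az": 0, "fingers": 0}, {"x": -8, "y": 0.6, "z": 0, "ax": 0, "ay": 0, "az": 0, "fingers": 0}, {"x": -8, "y": 0.6, "z": 0, "ax": 0, "ay": 0, "az": 0, "fingers": 0}, {"x": -5, "y": 0.4, "z": 0, "ax": 0, "ay": 0, "az": 0, "fingers": 0}, {"x": 0, "y": 0, "z": 0, "ax": 0, "ay": 0, "az": 0, "fingers": 0}])

```text
t: 9.4
ee_pos: [0.449, -0.2855, 0.0993]
ee_rot: [-0.113, -3.139, -0.0]
wrist_force: [0.2, 0.6, -2.3]
opening: 0.166
grip_force: 88.1
```

```bash
python3 - <<'E'
from h import *
s=status.sense();print(s['ee_pos'],s['wrist_torque'])
a=optics.grab_frame("scene")[200:340,50:210];b=optics.grab_frame("top")[160:280,330:440]
cv2.imwrite("pics/e.png",np.hstack([cv2.resize(a,(446,390),interpolation=2),cv2.resize(b,(354,390),interpolation=2)]))
E
```

```text
[ 0.44897146 -0.2854668   0.09931217] [-0.01949183 -0.046141   -0.03185791]
```

View pics/e.png

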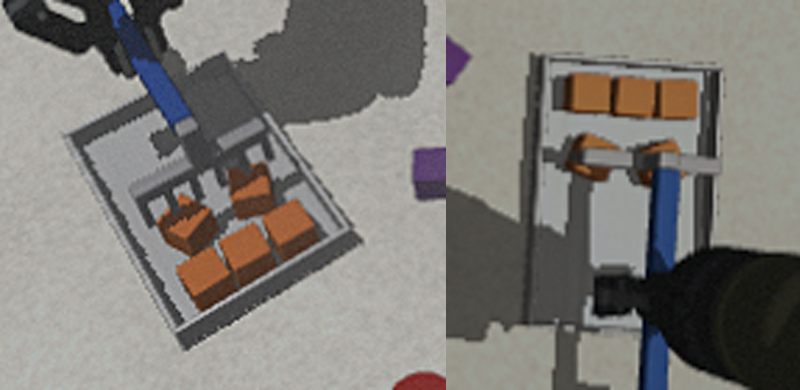

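The three base cubes are still in a row and both raked cubes are ahead of the heap, though they look twisted under the tines. I'll lift the rake and look again.

Call:
send_rows(series=[{"x": 0, "y": 0, "z": 8, "ax": 0, "ay": 0, "az": 0, "fingers": 0}, {"x": 0, "y": 0, "z": 15, "ax": 0, "ay": 0, "az": 0, "fingers": 0}, {"x": 0, "y": 0, "z": 25, "ax": 0, "ay": 0, "az": 0, "fingers": 0}, {"x": -10, "y": 0, "z": 15, "ax": 0, "ay": 0, "az": 0, "fingers": 0}, {"x": -20, "y": 0, "z": 0, "ax": 0, "ay": 0, "az": 0, "fingers": 0}, {"x": -10, "y": 0, "z": 0, "ax": 0, "ay": 0, "az": 0, "fingers": 0}, {"x": 0, "y": 0, "z": 0, "ax": 0, "ay": 0, "az": 0, "fingers": 0}])

```text
t: 10.2
ee_pos: [0.4082, -0.2853, 0.1623]
ee_rot: [-0.115, -3.139, -0.001]
wrist_force: [0.2, -0.2, -2.2]
opening: 0.168
grip_force: 88.1
```

```bash
python3 - <<'E'
from h import *
a=optics.grab_frame("scene")[200:340,50:210];b=optics.grab_frame("top")[160:280,330:440]
cv2.imwrite("pics/f.png",np.hstack([cv2.resize(a,(446,390),interpolation=2),cv2.resize(b,(354,390),interpolation=2)]))
E
```

```text
(no output)
```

View pics/f.png

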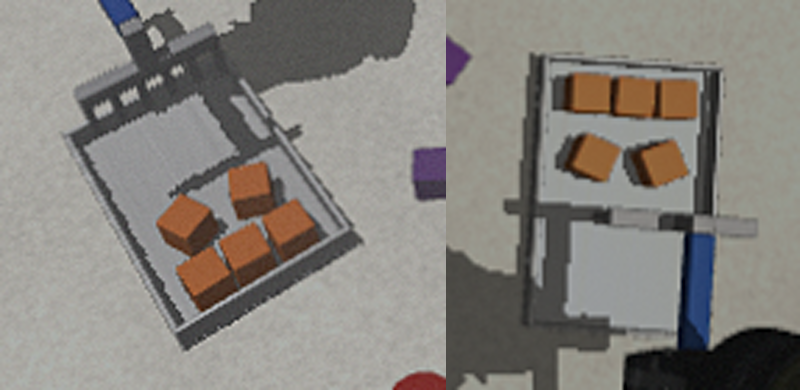

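Both cubes now lie flat on the tray floor, separate from each other and from the heap. I'm carrying the rake back to its old place.

Call:
send_rows(series=[{"x": 5, "y": 10, "z": 0, "ax": 0, "ay": 0, "az": 0.01, "fingers": 0}, {"x": 10, "y": 20, "z": 0, "ax": 0, "ay": 0, "az": 0.01, "fingers": 0}, {"x": 10, "y": 25, "z": 0, "ax": 0, "ay": 0, "az": 0.01, "fingers": 0}, {"x": 10, "y": 25, "z": 0, "ax": 0, "ay": 0, "az": 0.01, "fingers": 0}, {"x": 10, "y": 25, "z": 0, "ax": 0, "ay": 0, "az": 0.01, "fingers": 0}, {"x": 10, "y": 25, "z": 0, "ax": 0, "ay": 0, "az": 0.01, "fingers": 0}, {"x": 10, "y": 25, "z": 0, "ax": 0, "ay": 0, "az": 0.01, "fingers": 0}, {"x": 10, "y": 25, "z": 0, "ax": 0, "ay": 0, "az": 0.01, "fingers": 0}, {"x": 10, "y": 25, "z": 0, "ax": 0, "ay": 0, "az": 0.01, "fingers": 0}, {"x": 10, "y": 25, "z": 0, "ax": 0, "ay": 0, "az": 0.008, "fingers": 0}])

```text
t: 11.3
ee_pos: [0.5055, -0.0534, 0.162]
ee_rot: [0.044, -3.141, -0.001]
wrist_force: [0.3, -0.1, -1.5]
opening: 0.168
grip_force: 88.2
```

Call:
send_rows(series=[{"x": 10, "y": 25, "z": 0, "ax": 0, "ay": 0, "az": 0, "fingers": 0}, {"x": 10, "y": 20, "z": 0, "ax": 0, "ay": 0, "az": 0, "fingers": 0}, {"x": 10, "y": 16, "z": 0, "ax": 0, "ay": 0, "az": 0, "fingers": 0}, {"x": 4, "y": 8, "z": -10, "ax": 0, "ay": 0, "az": 0, "fingers": 0}, {"x": 0, "y": 0, "z": -20, "ax": 0, "ay": 0, "az": 0, "fingers": 0}, {"x": 0, "y": 0, "z": -25, "ax": 0, "ay": 0, "az": 0, "fingers": 0}, {"x": 0, "y": 0, "z": -20, "ax": 0, "ay": 0, "az": 0, "fingers": 0}, {"x": 0, "y": 0, "z": -12, "ax": 0, "ay": 0, "az": 0, "fingers": 0}, {"x": 0, "y": 0, "z": -6, "ax": 0, "ay": 0, "az": 0, "fingers": 0}, {"x": 0, "y": 0, "z": 0, "ax": 0, "ay": 0, "az": 0, "fingers": 0}])

```text
t: 12.3
ee_pos: [0.5382, 0.0135, 0.0685]
ee_rot: [0.041, -3.14, -0.0]
wrist_force: [-0.7, 0.5, -1.6]
opening: 0.165
grip_force: 88.1
```

```bash
python3 - <<'E'
from h import *
s=status.sense();print(s['t'],s['ee_pos'],s['ee_rot'],s['wrist_force'],s['wrist_torque'])
E
```

```text
12.3 [0.53818371 0.01346579 0.0685184 ] [ 4.12041612e-02 -3.13986791e+00 -1.77962821e-05] [-0.73727144  0.48002868 -1.60473244] [-0.00337445  0.01645644  0.02752128]
```

8 mm to go, so I'll lower it gently until it touches.

Call:
send_rows(series=[{"x": 0, "y": 0, "z": -3, "ax": 0, "ay": 0, "az": 0, "fingers": 0}, {"x": 0, "y": 0, "z": -2, "ax": 0, "ay": 0, "az": 0, "fingers": 0}, {"x": 0, "y": 0, "z": -2, "ax": 0, "ay": 0, "az": 0, "fingers": 0}, {"x": 0, "y": 0, "z": -1, "ax": 0, "ay": 0, "az": 0, "fingers": 0}, {"x": 0, "y": 0, "z": 0, "ax": 0, "ay": 0, "az": 0, "fingers": 0}])

```text
t: 12.8
ee_pos: [0.5387, 0.0134, 0.0614]
ee_rot: [-0.041, 3.141, -0.0]
wrist_force: [-0.1, -0.1, -1.0]
opening: 0.166
grip_force: 88.1
```

Call:
send_rows(series=[{"x": 0, "y": 0, "z": -1, "ax": 0, "ay": 0, "az": 0, "fingers": 0}, {"x": 0, "y": 0, "z": -0.5, "ax": 0, "ay": 0, "az": 0, "fingers": 0}, {"x": 0, "y": 0, "z": 0, "ax": 0, "ay": 0, "az": 0, "fingers": 0}])

```text
t: 13.1
ee_pos: [0.539, 0.0136, 0.0606]
ee_rot: [-0.041, 3.141, 0.0]
wrist_force: [-2.2, 0.6, 5.5]
opening: 0.171
grip_force: 89.1
```

It's touching the bench. I'll open the fingers in place, then rise.

Call:
send_rows(series=[{"x": 0, "y": 0, "z": 0, "ax": 0, "ay": 0, "az": 0, "fingers": 20}, {"x": 0, "y": 0, "z": 0, "ax": 0, "ay": 0, "az": 0, "fingers": 30}, {"x": 0, "y": 0, "z": 0, "ax": 0, "ay": 0, "az": 0, "fingers": 45}, {"x": 0, "y": 0, "z": 0, "ax": 0, "ay": 0, "az": 0, "fingers": 60}, {"x": 0, "y": 0, "z": 0, "ax": 0, "ay": 0, "az": 0, "fingers": 60}, {"x": 0, "y": 0, "z": 10, "ax": 0, "ay": 0, "az": 0, "fingers": 60}, {"x": 0, "y": 0, "z": 25, "ax": 0, "ay": 0, "az": 0, "fingers": 60}, {"x": 0, "y": 0, "z": 35, "ax": 0, "ay": 0, "az": 0, "fingers": 60}, {"x": 0, "y": 0, "z": 40, "ax": 0, "ay": 0, "az": 0, "fingers": 60}, {"x": 0, "y": 0, "z": 30, "ax": 0, "ay": 0, "az": 0, "fingers": 60}])

```text
t: 14.1
ee_pos: [0.5393, 0.0134, 0.203]
ee_rot: [-0.041, 3.139, 0.0]
wrist_force: [1.6, 0.2, -0.8]
opening: 0.703
grip_force: 0.0
```

Call:
send_rows(series=[{"x": -20, "y": 0, "z": 20, "ax": 0, "ay": 0, "az": 0, "fingers": 60}, {"x": -20, "y": 0, "z": 0, "ax": 0, "ay": 0, "az": 0, "fingers": 60}, {"x": 0, "y": 0, "z": 0, "ax": 0, "ay": 0, "az": 0, "fingers": 60}])

```text
t: 14.4
ee_pos: [0.4973, 0.0134, 0.2214]
ee_rot: [-0.041, 3.14, 0.0]
wrist_force: [-0.4, -0.3, -0.4]
opening: 0.7
grip_force: 0.0
```

```bash
python3 - <<'E'
from h import *
a=optics.grab_frame("scene")[100:360,40:340]
cv2.imwrite("pics/g.png",cv2.resize(a,(690,598),interpolation=2))
E
```

```text
(no output)
```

View pics/g.png

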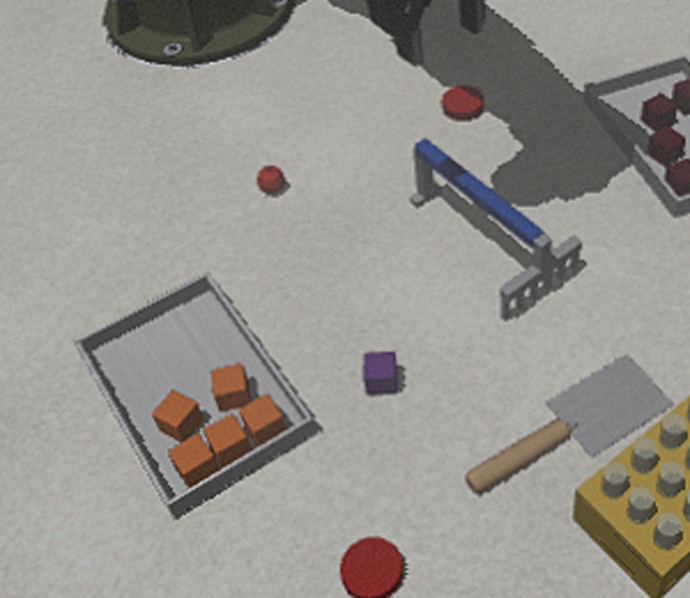

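The rake stands upright at (490,220) in the crop. All five cubes lie in a single layer, with the raked two at (178,415) and (230,385).

```bash
python3 -c "
from workcell import manip
print(manip.hand_in())"
```

```text
the job is handed in; nothing more can be done
None
```

Both top cubes were raked flat onto the tray floor, the rake was stood back on the bench in its original spot clear of the tray, and the job was handed in after about 14.5 s of robot time; the hand-in gave no verdict.

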